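# Pack the blue parts tubes into the round tub

## Robot

A 7-joint arm with a two-finger parallel gripper is mounted at the origin on the work surface. World frame = base frame: x ahead of the robot, y to its left, z up, the work surface at z = 0. Lengths are in m, angles in rad, forces in N, time in s.
With the tool pointing down it reaches from about 0.425 to 0.875 m from the base axis. Payload 4.7 kg.
Tool frame: the origin (TCP) lies midway between the tips of the shut fingers; the grasp point (between the pads) lies 19 mm behind it (robot.pinch_z is the distance from the TCP to the grasp point, in m); z points along the fingers, y is the direction in which the jaws open and shut (so a half turn about z gives the same grasp; the last joint's range is limited). The gripper opens to 85 mm and grips with 20 to 120 N. Pads are 22 mm wide; open, the fingers measure 114 mm over their backs; the gripper's body (76 mm by 85 mm) begins 54 mm behind the grasp point. The pads swing forward as they close: fully open they stand 13 mm farther back than shut.
Start: joints at [1.362, 0.321, -0.07, 1.45, 0.023, 1.371, -0.057], TCP at [0.144, -0.634, 0.192] pointing down, gripper open.
Joint ranges: [-2.86, 2.86], [-0.3, 2.09], [-1.38, 1.24], [0.06, 2.45], [-1.56, 4.7], [0.09, 2.05], [-2.69, 2.69]. Speed limits (rad/s): [2.57, 2.57, 3.14, 3.14, 3.14, 3.14, 3.14].

## Interface

Orientations are given as a rotation vector (axis times angle).
In Python, from workcell import robot gives the robot as it stands. The module is installed in compiled form; this text tells all that it offers. Calls block until the motion is done:
- robot.goto(position, orientation): joint-space move of the TCP to a pose.
- robot.movel(position, orientation=None, speed=0.15): straight line of the TCP; orientation=None keeps the orientation; speed is the mean speed in m/s.
- robot.movej(angles): joint-space move.
- robot.release() and robot.gripper_close(f_grip=None): open the fingers fully, or close them until they stop; f_grip is the grip in N (None keeps the last).
- robot.dwell(seconds).
- robot.ik(position, orientation): joint angles nearest the present ones, or None.
- robot.grab_frame(name): name is "side" or "top"; returns the picture (384x512x3 uint8, blue, green, red); there is no depth.
- robot.camera_info(name): a dict with "vertical_fov" (degrees; the focal length in pixels is half the picture's height over the tangent of half this angle, whatever the lens; pixels are square), "cx", "cy" (the principal point, pixels), "view" (4x4, takes a point from world to camera coordinates). Camera axes: x right, y up, looking along -z (the intrinsics and any distortion apply to the point x, -y, -z); pixel columns grow to the right and rows downward; lengths in m; the calibration is good to about 2 mm. A picture is of the moment at which its call begins. camera_info takes no time and is no camera call.
A pose or a line that the arm cannot do raises robot.Unreachable and nothing moves.
- robot.finish_job(): hands the job in, once; it reports no verdict.
Readings, each from a call of its own:
- robot.get_time(): time.
- robot.get_qpos(): joint angles.
- robot.get_joint_vel(): joint speeds.
- robot.get_tau(): joint torques, N m.
- robot.get_position(): TCP position.
- robot.get_ee_rot(): TCP orientation.
- robot.get_ft_force(): force on the tool from outside, world axes, zero at the start.
- robot.get_ft_torque(): the same for the moment, N m.
- robot.get_opening(): finger opening in m.
Only numpy, scipy, OpenCV 4.12 (cv2) and the standard library are available. Lean on these libraries where they do the work, as an engineer would, in place of code of your own. Each camera call takes 0.05 s, during which the arm holds its last target. There are 200 camera calls.

## Task

Two long blue-capped parts tubes are standing on the worktop of the boat cabin. Pack them into the two empty gaps of the round orange tub, one in each, cap up and down on the tub's floor, so that the pattern of seven is full. Leave the red-capped tube standing where it is; it belongs to another kit.

Things in the scene. Friction and masses are not known exactly. Their poses are not given: they have to be found in the camera images.
- tub: Fixed round open orange tub, 144 mm across, wall 4, rim 60 above the worktop, inner floor 6. Origin: centre of underside; z up; any yaw. Inside, a hexagon pattern at 44 mm pitch (middle and six round it). Five places hold short white tubes with blue caps, immovable, tops 76 above the worktop. Two are empty, floor showing: centres (x, y) = (44, 0) and (-22, 38.1) mm in its frame, about 6 mm play round a tube.
- blue_tube_a: Loose white parts tube with a blue screw cap, a plain upright cylinder of 36 mm diameter and 130 mm length (the top 18 mm is the cap, same diameter), about 90 g, standing on the worktop. Origin: centre of its underside; z along the tube, towards the cap. To be packed, into either gap.
- blue_tube_b: Loose white parts tube with a blue screw cap, a plain upright cylinder of 36 mm diameter and 130 mm length (the top 18 mm is the cap, same diameter), about 90 g, standing on the worktop. Origin: centre of its underside; z along the tube, towards the cap. To be packed, into the other gap.
- red_tube: Loose white parts tube with a red screw cap, a plain upright cylinder of 36 mm diameter and 130 mm length (the top 18 mm is the cap, same diameter), about 90 g, standing on the worktop. Origin: centre of its underside; z along the tube, towards the cap. A bystander, not to be moved.
Things that resemble listed ones, but are neither listed nor needed, are in the scene too. There is more than one size of the tub; the one meant has the size given above. What is shaped like the blue_tube_b but pink is not meant.

How it is judged:
At the end, for the whole second after the job is handed in: Both blue-capped tubes stand in the tub at rest, one in each gap: cap up within 10 degrees, underside within 8 mm of the tub's floor, axis 30 to 58 mm from the tub's axis (within about 14 mm of the gap's own 44 mm). The red-capped tube still stands upright within 30 mm of where it was (horizontal distance between blue_tube_a and tub between 0.03 and 0.058 m and z of each of blue_tube_a, blue_tube_b in the frame of tub below 0.014 m and angle between each of blue_tube_a, blue_tube_b, red_tube's own z axis and vertical below 0.18 rad and linear speed of each of blue_tube_a, blue_tube_b below 0.02 m/s and horizontal distance between blue_tube_b and tub between 0.03 and 0.058 m and distance of red_tube from where it was at the start of the episode below 0.03 m); the robot touches nothing.
It fails at once if the red-capped tube is knocked over or moved by more than 30 mm (distance of red_tube from where it was at the start of the episode above 0.03 m or angle between red_tube's own z axis and vertical above 0.35 rad).
It also fails if it takes over 64 s, if anything falls off the work surface, if the arm or the gripper's body presses on something with over 40 N, if the wrist force passes 120 N, or if a joint passes its speed limit or range.

## Working session

There is one attempt and no reset: what is moved stays moved. The work goes in short steps, each a Python script; the robot and the scene stay as the last script left them, time stands still between calls to the robot, and variables do not carry over. Pictures are saved under pics/ and viewed, about 8 in all and at most 12, crops included, and the job is handed in when it is done.

```bash
mkdir -p pics
python3 - <<'E'
from workcell import robot
import cv2
for n in("top","side"):
    cv2.imwrite(f"pics/{n}0.png",robot.grab_frame(n)); print(n,robot.camera_info(n))
print(robot.get_time(),robot.get_position(),robot.get_ee_rot(),robot.get_opening(),robot.pinch_z)
E
```

```text
top {'vertical_fov': 44.64746471043482, 'cx': 255.87340896723194, 'cy': 194.33434845069232, 'view': array([[ 0.00342487, -0.99968268,  0.02495606,  0.04150512],
       [ 0.98075993,  0.00822912,  0.19504422, -0.53352237],
       [-0.1951877 ,  0.0238079 ,  0.9804769 , -1.1247114 ],
       [ 0.        ,  0.        ,  0.        ,  1.        ]])}
side {'vertical_fov': 46.79405479435155, 'cx': 257.0346641035131, 'cy': 182.4060528206977, 'view': array([[-0.72953284, -0.68353976, -0.02356346,  0.43305181],
       [ 0.32153823, -0.3731737 ,  0.8702612 , -0.17367101],
       [-0.6036514 ,  0.62730757,  0.49202663, -0.88833478],
       [ 0.        ,  0.        ,  0.        ,  1.        ]])}
0.1 [ 0.14346363 -0.63340407  0.19121718] [-3.12039768e+00 -3.49143020e-01  4.55785558e-04] 0.08514425441533388 0.0187
```

View pics/top0.png

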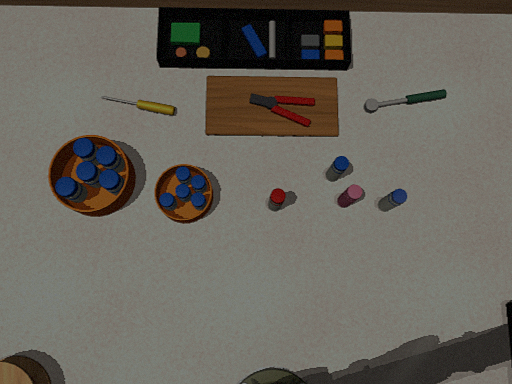

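View pics/side0.png

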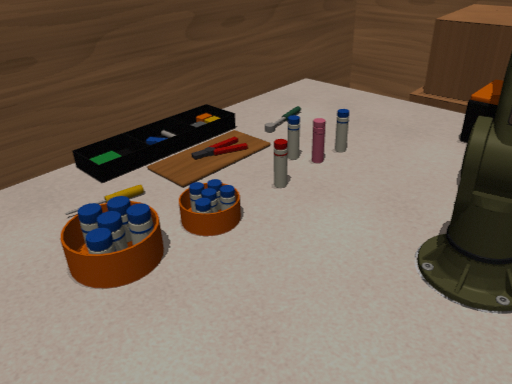

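The top view shows two tubs, at (184,193) and (90,174). At rim depth, 144 mm is about 57 px, so the right-hand, smaller tub is the one meant. The blue tubes' caps are at about (341,163) and (399,196), the pink one at (355,191) and the red one at (278,196). I'll enlarge both views.

Run:
```python
import cv2,numpy as np
t=cv2.imread("pics/top0.png");s=cv2.imread("pics/side0.png")
a=cv2.resize(t[155:230,145:225],None,fx=7.5,fy=7.5,interpolation=cv2.INTER_CUBIC)
b=cv2.resize(t[145:220,325:425],None,fx=8,fy=8,interpolation=cv2.INTER_CUBIC)
cv2.imwrite("pics/c1.png",np.clip(a*1.4,0,255));cv2.imwrite("pics/c2.png",np.clip(b*1.4,0,255))
c=cv2.resize(s[100:240,170:360],None,fx=4,fy=4,interpolation=cv2.INTER_CUBIC);cv2.imwrite("pics/c3.png",c)
```

```text
[ WARN:0@0.092] global loadsave.cpp:1063 imwrite_ Unsupported depth image for selected encoder is fallbacked to CV_8U.
```

View pics/c1.png

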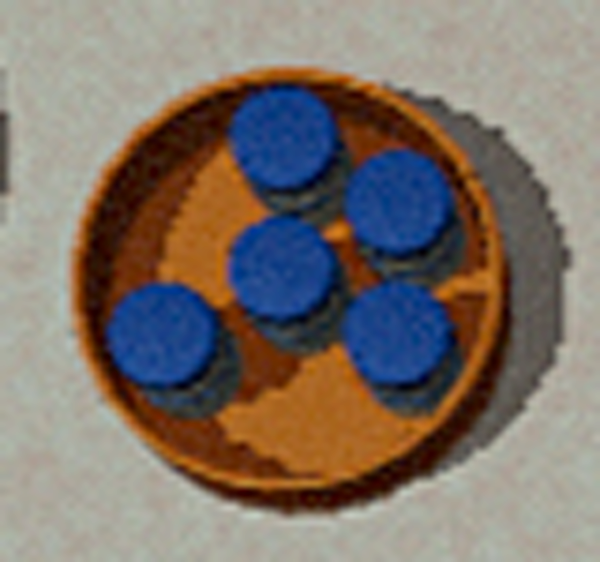

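View pics/c2.png

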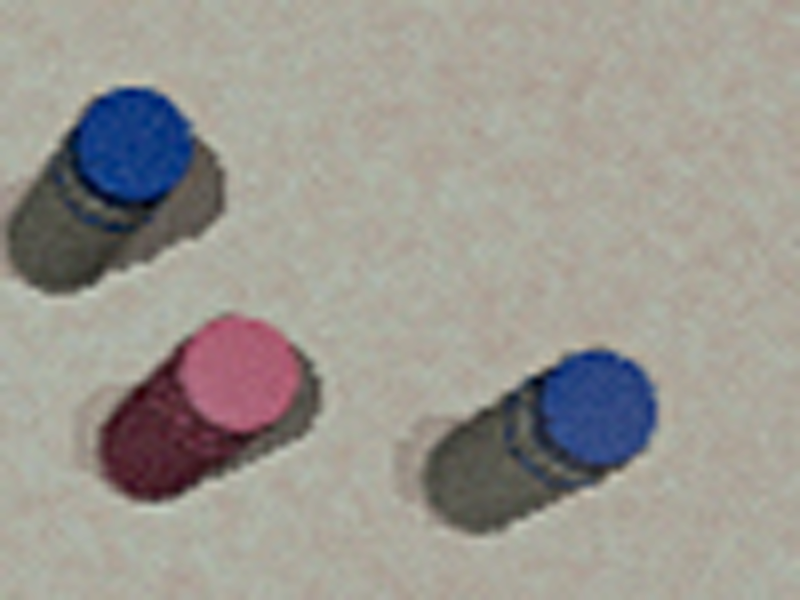

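View pics/c3.png

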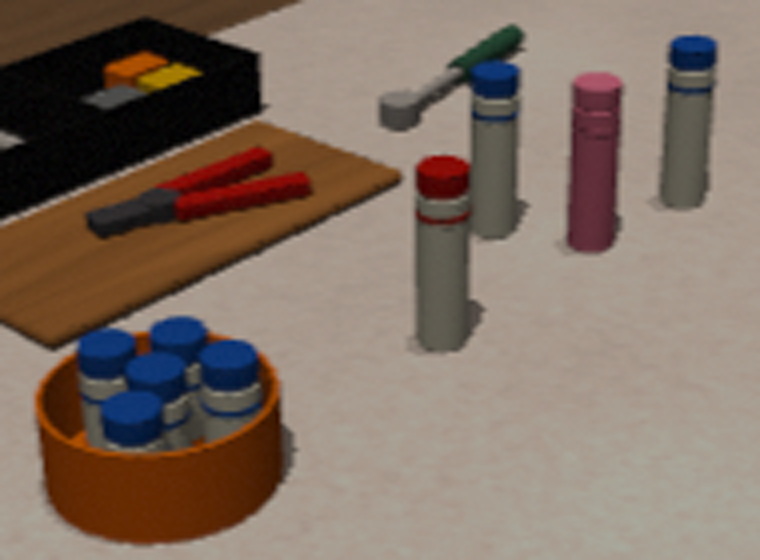

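The tub crop shows caps at (283,137), (400,202), (282,268), (398,333) and (163,334), with the gaps at lower middle and upper left. In the tube crop the blue cap tops are at (133,145) and (598,410), and pink is at (240,374). In the side crop the cap tops are A (495,72), B (693,47), red (443,168), and tub middle (157,366). Next I'll compute positions and check them across the two views.

```bash
cat > h.py <<'E'
import numpy as np
from workcell import robot
def ray(n,u,v):
    c=robot.camera_info(n); f=192/np.tan(np.radians(c["vertical_fov"]/2)); V=c["view"]
    d=V[:3,:3].T@np.array([(u-c["cx"])/f,-(v-c["cy"])/f,-1]); return -V[:3,:3].T@V[:3,3],d
def plane(n,uv,z):
    o,d=ray(n,*uv); return (o+d*(z-o[2])/d[2])[:2]
def tri(a,b):
    (o1,d1),(o2,d2)=ray("top",*a),ray("side",*b)
    s=np.linalg.lstsq(np.c_[d1,-d2],o2-o1,rcond=None)[0]; p,q=o1+s[0]*d1,o2+s[1]*d2
    return (p+q)/2,np.linalg.norm(p-q)
E
python3 - <<'E'
from h import *
from scipy.optimize import least_squares
np.set_printoptions(precision=4,suppress=True)
cr=lambda p,k,o:(np.array(p)+.5)/k-.5+o
c1=lambda p:cr(p,7.5,[145,155]);c2=lambda p:cr(p,8,[325,145]);c3=lambda p:cr(p,4,[170,100])
for n,a,b in(("A",c2((133,145)),c3((495,72))),("B",c2((598,410)),c3((693,47))),("red",(278,195.5),c3((443,168))),("pink",c2((240,374)),c3((597,83)))):
    print(n,plane("top",a,.13),plane("side",b,.13),*tri(a,b))
ang=[np.radians(a) for a in(60,180,240,300)]
L=np.array([[0,0]]+[[.044*np.cos(a),.044*np.sin(a)] for a in ang])
R=lambda t:np.array([[np.cos(t),-np.sin(t)],[np.sin(t),np.cos(t)]])
from itertools import permutations
for n,pts in(("top",[c1(p) for p in((282,268),(283,137),(400,202),(398,333),(163,334))]),("side",[c3(p) for p in((157,366),(108,340),(180,328),(229,352),(134,404))])):
    W=np.array([plane(n,p,.076) for p in pts]); print(n,W-W[0],np.linalg.norm(W[1:]-W[0],axis=1))
    best=None
    for pm in permutations(range(1,5)):
        Q=L[[0,*pm]]
        for t0 in np.arange(0,6.28,.5):
            r=least_squares(lambda x:(Q@R(x[2]).T+x[:2]-W).ravel(),[*W[0],t0])
            if best is None or r.cost<best.cost: best=r
    x=best.x; print("tub",x,"rms",np.sqrt(2*best.cost/5),"gaps",x[:2]+R(x[2])@[.044,0],x[:2]+R(x[2])@[-.022,.0381])
# rim circle check
for p in((75,285),(505,285),(290,70),(290,490)): print("rim",plane("top",c1(p),.06))
E
```

```text
A [ 0.5966 -0.1571] [ 0.5898 -0.1534] [ 0.5961 -0.1587  0.1271] 0.0031634850518723725
B [ 0.517  -0.2926] [ 0.5094 -0.2857] [ 0.5167 -0.2948  0.1257] 0.0027214865710230153
red [ 0.5154 -0.0054] [ 0.5097 -0.0022] [ 0.5149 -0.0064  0.1272] 0.0024853968574364378
pink [ 0.527  -0.1866] [ 0.5212 -0.1828] [ 0.5265 -0.188   0.1271] 0.002604141438427734
top [[ 0.      0.    ]
 [ 0.0442  0.0012]
 [ 0.0225 -0.038 ]
 [-0.0214 -0.0385]
 [-0.0223  0.0379]] [0.0442 0.0441 0.044  0.044 ]
tub [0.5372 0.2266 7.3457] rms 0.0002695806540529262 gaps [0.5586 0.265 ] [0.4932 0.2259]
side [[ 0.      0.    ]
 [ 0.0453 -0.0011]
 [ 0.0234 -0.0392]
 [-0.02   -0.0386]
 [-0.0218  0.0364]] [0.0453 0.0456 0.0435 0.0424]
tub [0.5341 0.2247 1.0585] rms 0.0008465233904084897 gaps [0.5557 0.263 ] [0.4901 0.2242]
rim [0.534  0.2969]
rim [0.5353 0.1546]
rim [0.6084 0.2283]
rim [0.466  0.2236]
```

Both views agree to a few mm. The cap pitch (44.0–44.2 mm) and rim (142 mm) confirm the tub, and the tube tops triangulate at 127 mm against the true 130. I'll use mostly the top-view values. Now I'll pick A, with the jaws perpendicular to the direction of pink.

```bash
cat >> h.py <<'E'
import cv2
A=np.array([.5955,-.157]);B=np.array([.516,-.292]);G1=np.array([.558,.2645]);G2=np.array([.4925,.2255])
def ori(xy,z,deg):
    q0=robot.get_qpos(); best=None
    for t in(deg,deg+180):
        p=np.radians((t+90)/2); o=np.pi*np.array([np.cos(p),np.sin(p),0]); q=robot.ik([*xy,z],o)
        if q is not None and (best is None or abs(q[6])<best[0]): best=(abs(q[6]),o,q)
    print("q",np.round(best[2],2)); return best[1]
def pick(xy,deg,z=.088):
    o=ori(xy,.25,deg); robot.goto([*xy,.25],o); robot.movel([*xy,z],speed=.15)
    print("F",robot.get_ft_force()); robot.gripper_close(40); robot.dwell(.2)
    print("open",robot.get_opening()); robot.movel([*xy,.27],speed=.15)
    print("open",robot.get_opening(),"F",robot.get_ft_force(),"t",robot.get_time())
def hover(g,deg,z=.27):
    o=ori(g,z,deg); robot.goto([*g,z],o); print(robot.get_position(),robot.get_opening(),robot.get_time())
def shots(k):
    for n in("top","side"): cv2.imwrite(f"pics/{n}{k}.png",robot.grab_frame(n))
E
python3 - <<'E'
from h import *
pick(A,113); hover(G1,121); robot.movel([*G1,.20],speed=.15); robot.dwell(.2); shots(1)
a,b=cv2.imread("pics/top1.png")[120:250,130:260],cv2.imread("pics/side1.png")[70:250,110:290]
r=lambda i:cv2.resize(i,(400,400),interpolation=cv2.INTER_CUBIC)
cv2.imwrite("pics/m1.png",np.hstack([r(a),r(b)]))
E
```

```text
q [ 0.72  0.28 -0.63  1.43  0.17  1.48 -1.08]
F [-1.2466143   0.06703371  0.81076219]
open 0.032164929786712086
open 0.00012717386891724974 F [-0.03069634  0.18804703 -0.03673963] t 5.8167
q [ 0.36  0.45 -1.18  1.38  0.41  1.58  1.34]
[0.55844872 0.26370462 0.2698087 ] 0.00015330792678328202 7.8833
```

View pics/m1.png

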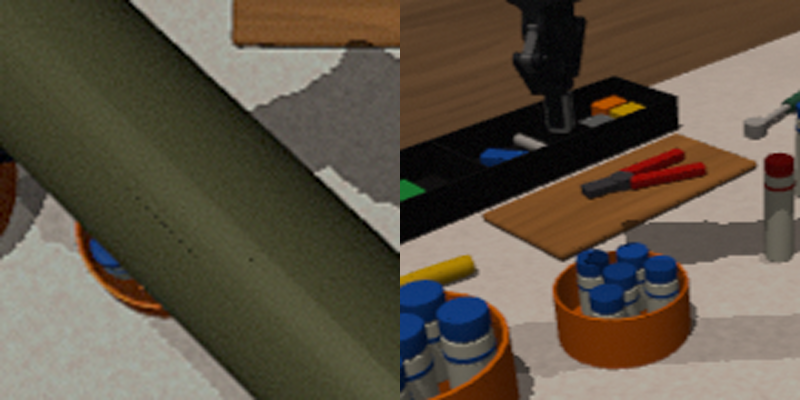

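The merged picture shows the gripper empty over the tub, in the side half at about (560,130). The tube slipped out: the fingers closed to 32 mm and then 0. I'll check where A is now, and compare the TCP's projection with the picture.

```bash
cat >> h.py <<'E'
def proj(n,P):
    c=robot.camera_info(n); f=192/np.tan(np.radians(c["vertical_fov"]/2)); p=c["view"]@np.array([*P,1])
    return np.array([c["cx"]+f*p[0]/-p[2],c["cy"]-f*p[1]/-p[2]])
E
python3 - <<'E'
from h import *
print("tip proj side",proj("side",robot.get_position()), "top",proj("top",robot.get_position()),robot.get_position(),robot.get_ee_rot())
s=cv2.imread("pics/side1.png");t=cv2.imread("pics/top1.png")
r=lambda i:cv2.resize(i,(400,400),interpolation=cv2.INTER_CUBIC)
cv2.imwrite("pics/m2.png",np.vstack([np.hstack([r(t[130:230,320:420]),r(s[90:190,265:365])]),np.hstack([r(s[80:180,130:230]),r(t[100:300,100:300])])])[:600])
E
```

```text
tip proj side [183.10039243 144.62430331] top [157.72198115 169.18938572] [0.55833759 0.26482504 0.20079588] [-8.39110197e-01  3.02616514e+00  3.03026879e-04]
```

View pics/m2.png

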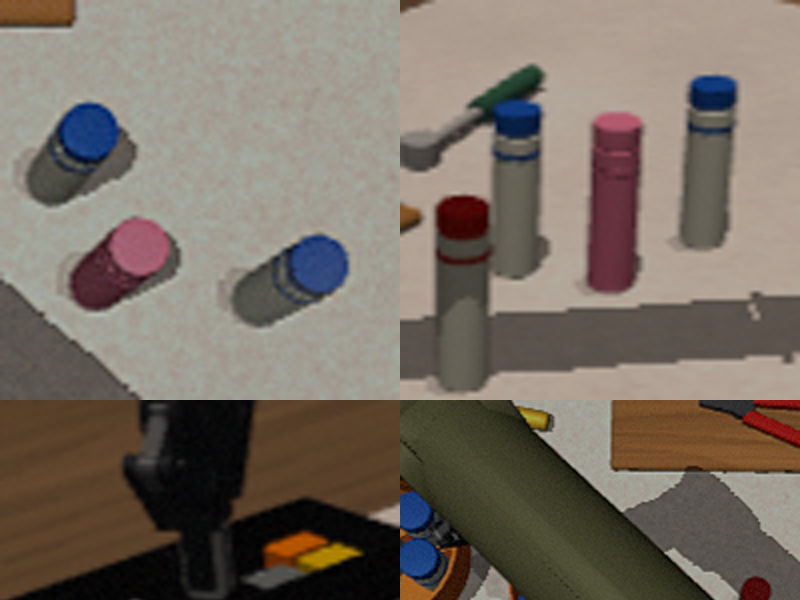

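A still stands where it was, with its cap at top-view (342,163). The visible fingertip in the side view, at about (182,129), sits higher than the projected TCP at (183,145), though its dark end may be lost against the black tray. I'll bring the open gripper just above A and look closely.

Run:
```python
from h import *
robot.movel([*G1,.27],speed=.2); robot.release()
o=ori(A,.25,113); robot.goto([*A,.25],o); robot.movel([*A,.14],speed=.15); robot.dwell(.2); shots(2)
P=robot.get_position(); print(P,proj("side",P),proj("top",P),robot.get_opening(),robot.get_time())
s=cv2.imread("pics/side2.png");t=cv2.imread("pics/top2.png")
g=lambda i:(255*(i/255.)**.5).astype(np.uint8)
r=lambda i:cv2.resize(i,(400,600),interpolation=cv2.INTER_CUBIC)
cv2.imwrite("pics/m3.png",g(np.hstack([r(t[115:235,300:380]),r(s[60:180,255:335])])))
```

```text
q [-0.48  0.29  0.87  1.48 -0.23  1.47 -0.78]
[ 0.59590201 -0.157108    0.14068464] [292.60592749 113.27745237] [342.10436141 161.77883995] 0.08571124185748397 13.1
```

View pics/m3.png

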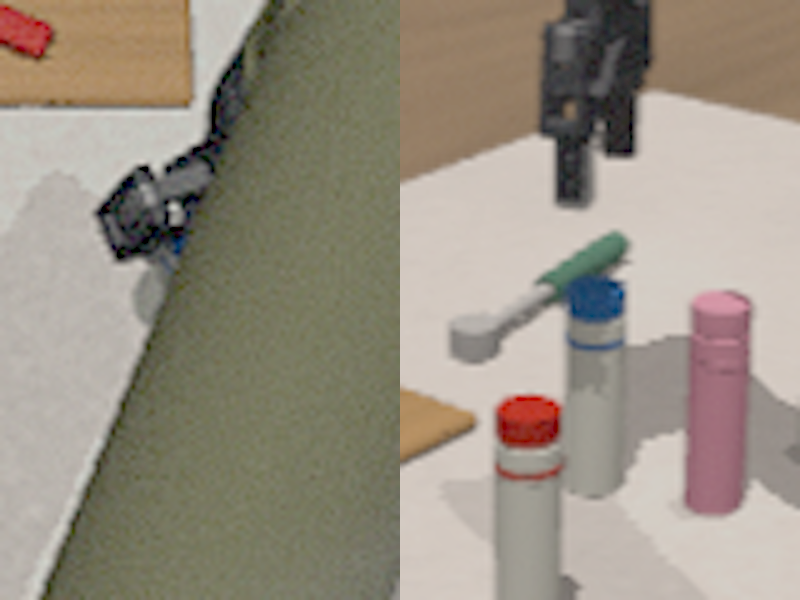

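In the side half, the fingertips at crop (573,205) and (622,157) stand about 10 px (about 30 mm) higher than the reported TCP implies, both times. They are centred sideways on tube A, whose cap is at crop (597,285). So the first grip only caught the top of the cap. I'll go about 27 mm lower with force checks. Even if the offset isn't real, the gripper body would still clear the tube.

Run:
```python
from h import *
for z in(.10,.08,.062):
    robot.movel([*A,z],speed=.12); robot.dwell(.1); print(z,robot.get_ft_force())
robot.gripper_close(40); robot.dwell(.2); print("open",robot.get_opening())
robot.movel([*A,.10],speed=.08); robot.dwell(.2); print("open",robot.get_opening(),robot.get_ft_force(),robot.get_time()); shots(3)
s=cv2.imread("pics/side3.png")
g=lambda i:(255*(i/255.)**.5).astype(np.uint8)
cv2.imwrite("pics/m4.png",g(cv2.resize(s[60:180,255:335],(400,600),interpolation=cv2.INTER_CUBIC)))
```

```text
0.1 [ 0.35714255 -0.00887323  1.21023799]
0.08 [ 0.42615588 -0.13675419 -0.09542404]
0.062 [-0.04136911 -0.22909841  0.07254143]
open 0.034953724650289765
open 0.03507876703351425 [-0.34474027 -0.50313564 -0.91669689] 16.0417
```

View pics/m4.png

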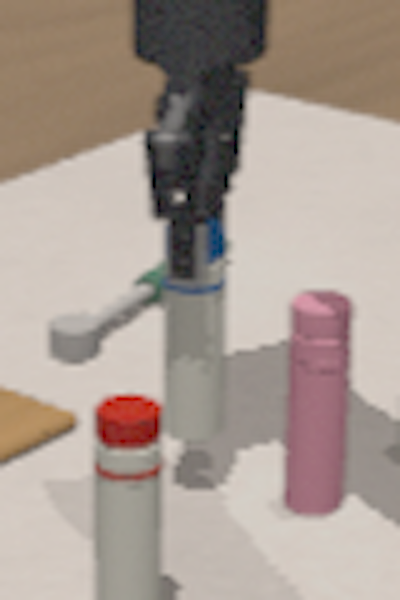

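Tube A is lifted and hanging straight: its foot is at crop (193,425), force change −0.9 N, opening 35 mm. Next I'll carry it over gap 1, hover, and overlay the expected tube outline.

```bash
cat >> h.py <<'E'
def circ(im,n,c,z,r,col,o,k):
    a=np.linspace(0,2*np.pi,40); p=np.array([proj(n,[c[0]+r*np.cos(t),c[1]+r*np.sin(t),z]) for t in a])
    cv2.polylines(im,[np.int32(np.round((p-o+.5)*k))],True,col,1,cv2.LINE_AA)
def overlay(k,g,zb,name):
    out=[]
    for n,o in(("top",(145,125)),("side",(155,110))):
        im=cv2.imread(f"pics/{n}{k}.png")[o[1]:o[1]+120,o[0]:o[0]+80]
        im=(255*(cv2.resize(im,(400,600),interpolation=cv2.INTER_CUBIC)/255.)**.6).astype(np.uint8)
        for z in(zb,zb+.07): circ(im,n,g,z,.018,(0,255,255),o,5)
        circ(im,n,g,.006,.018,(0,255,0),o,5); out.append(im)
    cv2.imwrite(name,np.hstack(out))
E
python3 - <<'E'
from h import *
robot.movel([*A,.26],speed=.2); hover(G1,121,.26); robot.movel([*G1,.157],speed=.15); robot.dwell(.3); shots(4)
print(robot.get_position(),robot.get_ft_force(),robot.get_opening()); overlay(4,G1,.095,"pics/m5.png")
E
```

```text
q [-1.23  0.31  0.95  1.46 -0.25  1.5  -1.31]
[0.55879031 0.2623381  0.26015076] 0.03547107977608937 18.65
[0.55813702 0.2646378  0.15733425] [ 0.24380279  0.40265637 -0.47016042] 0.03479162970991201
```

View pics/m5.png

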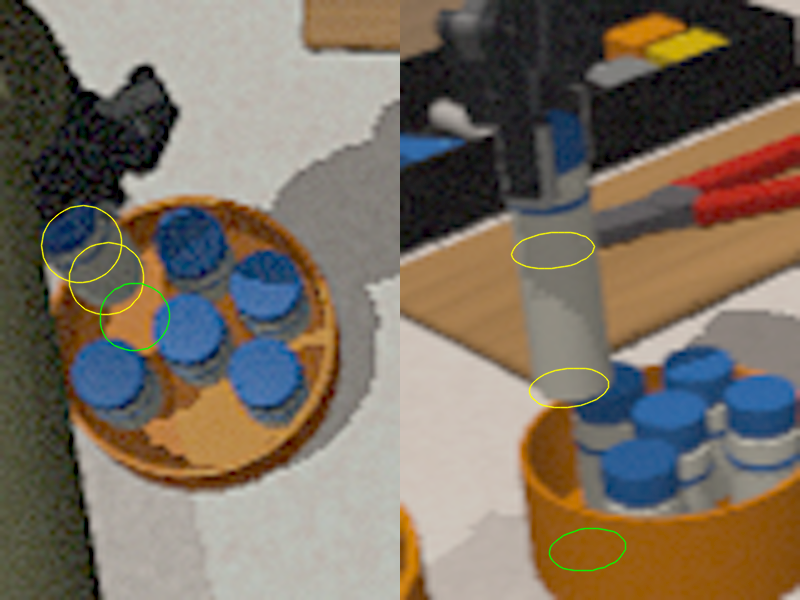

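Tube A hangs within about 2 mm of the predicted outline in both views, and the green target sits in the middle of the gap. I'll lower it in steps with force checks.

```bash
cat >> h.py <<'E'
def lower(g,zs):
    for z in zs:
        robot.movel([*g,z],speed=.08); robot.dwell(.1); F=robot.get_ft_force(); print(z,np.round(F,2))
        if np.linalg.norm(F)>8: print("STOP"); return False
    return True
E
python3 - <<'E'
from h import *
if lower(G1,(.12,.10,.085,.075,.070,.068)):
    robot.release(); robot.dwell(.2); robot.movel([*G1,.25],speed=.15); print(robot.get_ft_force(),robot.get_time())
    o=ori(B,.25,0); robot.goto([*B,.25],o); robot.dwell(.2); shots(5); print(robot.get_time())
    # both-view check of A: cap top expected at z=.136
    overlay(5,G1,.066,"pics/m6.png")
    for n in("top","side"):
        im=cv2.imread(f"pics/{n}5.png"); h=cv2.cvtColor(im,cv2.COLOR_BGR2HSV)
        u,v=proj(n,[*G1,.136]).round().astype(int); print(n,(u,v),h[v-3:v+4:3,u-4:u+5:4,0])
E
```

```text
0.12 [ 0.15  0.56 -1.1 ]
0.1 [-0.9   0.93 -0.86]
0.085 [ 0.71 -0.59  0.09]
0.075 [-0.09  0.74 -0.46]
0.07 [-0.75  0.52 -1.11]
0.068 [ 0.14 -0.18  1.3 ]
[-0.04728753  0.83971169 -0.36974678] 24.725
q [ 0.53  0.18 -0.07  1.51  0.01  1.45  0.46]
27.0333
top (np.int64(163), np.int64(176)) [[106 109 109]
 [109 108 108]
 [108 109 109]]
side (np.int64(186), np.int64(171)) [[ 14 110 108]
 [109 108 108]
 [108 109 108]]
```

A touched the floor at the predicted height, and its cap shows at the expected pixels in both views. Now for B.

Run:
```python
from h import *
for z in(.12,.08,.062):
    robot.movel([*B,z],speed=.15); print(z,robot.get_ft_force().round(2) if hasattr(robot.get_ft_force(),'round') else robot.get_ft_force())
robot.gripper_close(40); robot.dwell(.2); print("open",robot.get_opening())
robot.movel([*B,.26],speed=.15); print("open",robot.get_opening(),robot.get_ft_force())
hover(G2,121,.26); robot.movel([*G2,.157],speed=.15); robot.dwell(.3); shots(6)
print(robot.get_position(),robot.get_ft_force(),robot.get_opening(),robot.get_time()); overlay(6,G2,.095,"pics/m7.png")
```

```text
0.12 [-0.47  0.11 -0.77]
0.08 [-0.07  0.07  1.38]
0.062 [-0.53 -1.84  0.8 ]
open 0.034994056257205926
open 0.03523568670392121 [-0.04672032 -0.73775846 -1.3475654 ]
q [ 0.04  0.1  -0.56  1.6   0.05  1.46 -1.55]
[0.4930284  0.22439486 0.25981091] 0.03472079700451811 32.7917
[0.49266432 0.22557384 0.15736208] [ 0.02784562  0.35819316 -1.18973411] 0.03479502876945127 34.025
```

View pics/m7.png

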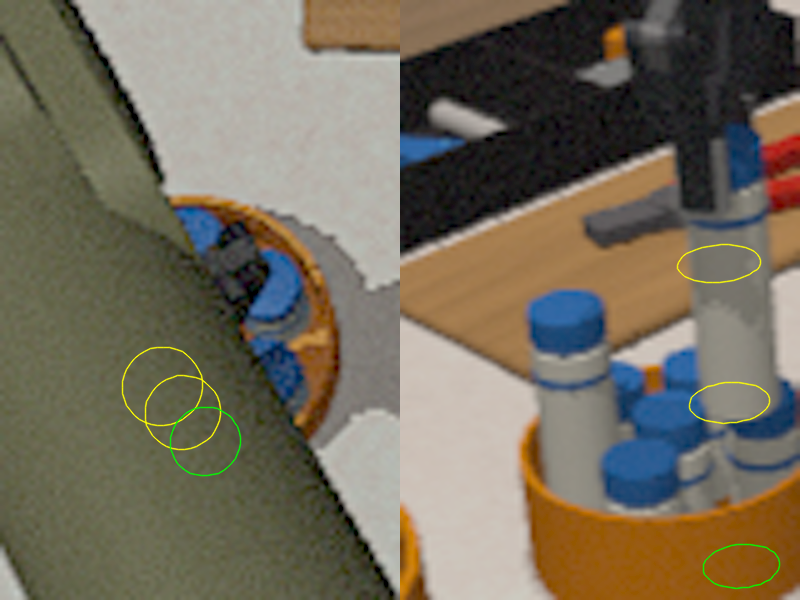

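Tube B sits about 7 crop px (about 3 mm) right of the predicted outline in the side view. That is the same bias the side camera showed for the tub itself, so B is centred on gap 2. Tube A stands upright in its gap. Lowering B.

Run:
```python
from h import *
if lower(G2,(.12,.10,.085,.075,.070,.068)):
    robot.release(); robot.dwell(.2); robot.movel([*G2,.25],speed=.15); print(robot.get_ft_force(),robot.get_time())
    robot.goto([.144,-.60,.25],ori([.144,-.60],.25,103)); robot.dwell(.3); shots(7); print(robot.get_time(),robot.get_opening())
    im=[cv2.resize(cv2.imread("pics/top7.png")[140:230,140:300],(800,450),interpolation=cv2.INTER_CUBIC)[:,:400],cv2.resize(cv2.imread("pics/side7.png")[110:240,170:300],(400,450),interpolation=cv2.INTER_CUBIC)]
    cv2.imwrite("pics/m8.png",np.hstack(im))
    a,b=(cv2.imread(f"pics/top{k}.png")[175:220,260:300].astype(int) for k in(0,7)); print("red diff",abs(a-b).mean())
```

```text
0.12 [-0.86 -0.3  -0.73]
0.1 [ 0.49  0.61 -1.5 ]
0.085 [-0.2  -0.53 -0.75]
0.075 [ 0.75  1.16 -0.3 ]
0.07 [ 0.62  0.22 -1.44]
0.068 [0.01 0.4  4.44]
[0.34781835 0.03528054 0.32496865] 38.8583
q [ 0.76  0.26  0.65  1.47 -0.16  1.46  0.07]
42.3917 0.08511483645267115
red diff 2.8764814814814814
```

View pics/m8.png

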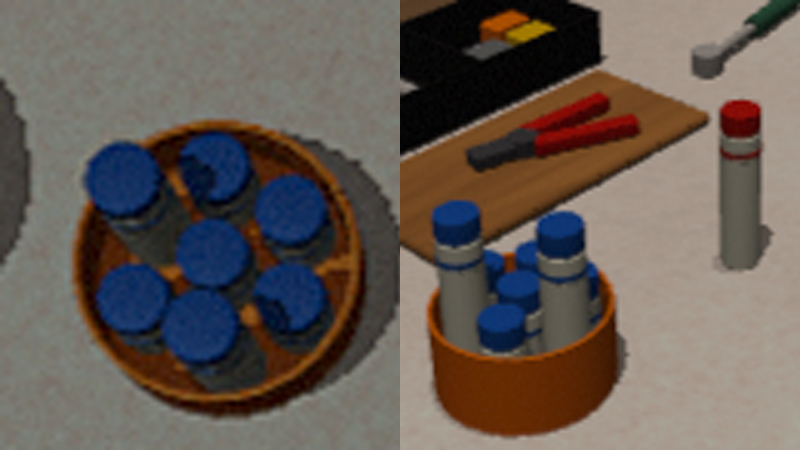

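The picture shows both long tubes upright in their gaps, with caps at top-view crop (123,178) and (200,327). The red tube stands unmoved. Handing in.

Run:
```python
from h import *
f=lambda x,y:((x+.5)/5-.5+140,(y+.5)/5-.5+140)
print(plane("top",f(123,178),.136),plane("top",f(200,327),.136),G1,G2)
robot.finish_job()
```

```text
[0.56041612 0.26148796] [0.48991367 0.22309083] [0.558  0.2645] [0.4925 0.2255]
the job is handed in; nothing more can be done
```

I packed both blue-capped tubes into the two gaps of the 144 mm tub, cap up, and handed the job in at about 42 s of the 64 s allowed. No verdict was reported.

**Final checks**
- **Tube position:** in the last pictures both tubes stand upright. Their cap tops measure within about 4 mm of the gap centres.
- **Floor contact:** both tubes met the tub's floor at the expected height. The contact force was 1.3 N for the first and 4.4 N for the second.
- **Red tube:** it stands where it was; its patch in the top picture is essentially unchanged.
- **Gripper:** it was clear of everything at the end.

**What failed or disagreed**
- **First grasp:** it slipped off the first tube's cap. In the side view the fingertips appeared about 30 mm higher than the reported TCP. I gripped 26 mm lower and it held. The tube stayed standing.
- **Cameras:** the side and top views disagreed by 3 to 10 mm, so I relied mainly on the top view.

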